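# Make up two bench-class kits

### The arm

A 6-joint arm with a two-finger parallel gripper is mounted at the origin on the work surface. World frame = base frame: x ahead of the robot, y to its left, z up, the work surface at z = 0. Lengths are in m, angles in rad, forces in N, time in s.
With the tool pointing down it reaches from about 0.425 to 1.125 m from the base axis. Payload 14.9 kg.
Tool frame: the origin (TCP) lies at the very end of the fingers, on their centre line; the grasp point (between the pads) lies 19 mm behind it; z points along the fingers, x is the direction in which the jaws open and shut, and the axes are right-handed (so a half turn about z gives the same grasp; the last joint's range is limited). The gripper opens to 91 mm and grips with 3 to 60 N. Pads are 32 mm wide; open, the fingers measure 118 mm over their backs; the gripper's body (76 mm by 178 mm) begins 60 mm behind the grasp point.
Start: joints at [1.299, 0.379, 1.734, -0, 1.028, -0.033], TCP at [0.166, 0.68, 0.214] pointing down, gripper open.
Joint ranges: [-2.77, 2.77], [-0.74, 2.19], [0, 2.66], [-1.06, 4.2], [0.31, 2.87], [-3.08, 3.08]. Speed limits (rad/s): [1.89, 1.89, 2.39, 3.14, 3.14, 3.14].

### API

Orientations are given as a unit quaternion [x, y, z, w].
In Python, from rig import bot, hand, get_image, calibration, job, current_clock, current_joint_positions, current_qd, current_tau, current_position, current_tool_rot, current_force, current_wrist_torque, current_opening gives the robot as it stands. The module is installed in compiled form; this text tells all that it offers. Calls block until the motion is done:
- bot.move_ptp(position, orientation): joint-space move of the TCP to a pose.
- bot.line_to(position, rate=0.15, rotation=None, force_limit=None): straight line of the TCP; rotation=None keeps the orientation; rate is the mean speed in m/s. With force_limit (N) it stops when the force on the tool has changed by that much, and returns True; else False.
- bot.set_joints(angles): joint-space move.
- hand.grip(opening, f_grip=None): finger opening in m; f_grip is the grip in N (None keeps the last); returns when the fingers have stopped.
- bot.sleep(seconds).
- bot.inverse_kinematics(position, orientation): joint angles nearest the present ones, or None.
- get_image(name): name is "scene" or "top" or "wrist"; returns the picture (400x640x3 uint8, red, green, blue); there is no depth.
- calibration(name): a dict with "K" (3x3 intrinsics, pixels), "R" (3x3) and "t" (3): a world point X has camera coordinates R X + t; the wrist camera has in their place "hand_eye" (4x4, takes a point from camera to tool coordinates, whose origin is the TCP and whose axes are the tool frame's). Camera axes: x right, y down, z forward; pixel columns grow to the right and rows downward; lengths in m; the calibration is good to about 2 mm. A picture is of the moment at which its call begins: read the wrist's pose just before it. calibration takes no time and is no camera call.
A pose or a line that the arm cannot do raises bot.MotionError and nothing moves.
- job.sign_off(): hands the job in, once; it reports no verdict.
Readings, each from a call of its own:
- current_clock(): time.
- current_joint_positions(): joint angles.
- current_qd(): joint speeds.
- current_tau(): joint torques, N m.
- current_position(): TCP position.
- current_tool_rot(): TCP orientation.
- current_force(): force on the tool from outside, world axes, zero at the start.
- current_wrist_torque(): the same for the moment, N m.
- current_opening(): finger opening in m.
Only numpy, scipy, OpenCV 4.12 (cv2) and the standard library are available. Lean on these libraries where they do the work, as an engineer would, in place of code of your own. Each camera call takes 0.05 s, during which the arm holds its last target. There are 200 camera calls.

### The job

Make up the two student kits on the jeweller's bench. Each tray gets the drilling plate whose two holes drop over that tray's pins, lying fully down on the tray floor; in the open half beside the plate the blue tray also gets the green wax block and the brass-lidded tin, and the orange tray the roll of masking tape, each standing upright on the floor as it stands now. Leave the purple wax, the jar and the file where they are.

Things in the scene. Friction and masses are not known exactly. Their poses are not given: they have to be found in the camera images.
- blue_tray: Blue plastic tray, fixed, 150 (x) by 140 (y) mm; rim 4 mm thick, 10 mm high overall; floor 4 mm thick. Two upright steel pins, 8 mm diameter, 12 mm above the floor, tapered, white collars, at x = 34, y = +/-25 mm: a fitting plate lies with its centre at x = 34, y = 0, long side along y. The -x half is open floor for the other things. Origin: centre of the underside, on the bench; z up.
- orange_tray: Orange plastic tray, fixed, 150 (x) by 140 (y) mm; rim 4 mm thick, 10 mm high overall; floor 4 mm thick. Two upright steel pins, 8 mm diameter, 12 mm above the floor, tapered, white collars, at x = 34, y = +/-40 mm: a fitting plate lies with its centre at x = 34, y = 0, long side along y. The -x half is open floor for the other things. Origin: centre of the underside, on the bench; z up.
- narrow_plate_c (a point): Loose drilling plate: flat aluminium, 46 (x) by 112 (y) by 6 mm, 0.1 kg. Dark wooden grip block upright on its middle, 14 (x) by 22 (y) mm, 34 mm high (40 mm overall). Two through-holes, 18 mm diameter, 50 mm apart (y = +/-25 mm): the closer pair. Same either way round; lies flat. Point: plate's centre, 20 mm above its underside; z up.
- wide_plate_c (a point): Loose drilling plate: flat aluminium, 46 (x) by 112 (y) by 6 mm, 0.1 kg. Dark wooden grip block upright on its middle, 14 (x) by 22 (y) mm, 34 mm high (40 mm overall). Two through-holes, 18 mm diameter, 80 mm apart (y = +/-40 mm): the wider pair. Same either way round; lies flat. Point: plate's centre, 20 mm above its underside; z up.
- green_wax_c (a point): Loose rectangular block of green carving wax, 50 (x) by 30 (y) by 40 mm high, 0.06 kg. Point: its centre, 20 mm above its underside; z up.
- tin_c (a point): Loose round tin, aluminium with a brass-coloured lid (closed, fixed), 42 mm diameter, 40 mm high, upright, 0.09 kg. Point: its centre, 20 mm above its underside; z up.
- tape_c (a point): Loose roll of cream masking tape lying flat (hole upright), 56 mm outer diameter, 28 mm hole, 40 mm high, 0.05 kg. Point: its centre, 20 mm above its underside; z up.
- purple_wax_c (a point): Loose rectangular block of purple carving wax, 50 (x) by 30 (y) by 40 mm high, 0.06 kg (belongs to no kit; leave alone). Point: its centre, 20 mm above its underside; z up.
- jar: Bystander: small amber glass jar with white cap, 48 mm diameter, 60 mm high, upright, loose. Origin: centre of its underside.
- file: Bystander: flat hand file lying on the bench, wooden handle, 190 mm long (along its x, handle to -x), 20 mm wide, 14 mm high, loose. Origin: near its middle, on the bench top.
Mind the look-alikes: they are no part of the job. There is more than one size of the blue_tray; the one meant has the size given above.

How it is judged:
At the end, for the whole second after the job is handed in: Closer-holed plate seated flat over the blue pins, wider-holed over the orange (centre +/-10 mm, height +/-2.5 mm); green wax and tin upright on the blue tray's open floor (x -60 to -5, y +/-56 mm), tape on the orange's; all at rest; purple wax, jar and file moved under 20 mm (x of narrow_plate_c in the frame of blue_tray between 0.024 and 0.044 m and y of narrow_plate_c in the frame of blue_tray between -0.01 and 0.01 m and z of narrow_plate_c in the frame of blue_tray between 0.021 and 0.0265 m and angle between each of narrow_plate_c, wide_plate_c's own z axis and vertical below 0.06 rad and angle between the y axis of narrow_plate_c and the y axis of blue_tray, either way round below 0.25 rad and x of wide_plate_c in the frame of orange_tray between 0.024 and 0.044 m and y of wide_plate_c in the frame of orange_tray between -0.01 and 0.01 m and z of wide_plate_c in the frame of orange_tray between 0.021 and 0.0265 m and angle between the y axis of wide_plate_c and the y axis of orange_tray, either way round below 0.25 rad and x of green_wax_c in the frame of blue_tray between -0.06 and -0.005 m and y of green_wax_c in the frame of blue_tray between -0.056 and 0.056 m and z of green_wax_c in the frame of blue_tray between 0.021 and 0.0265 m and angle between each of green_wax_c, tin_c, tape_c's own z axis and vertical below 0.1 rad and x of tin_c in the frame of blue_tray between -0.06 and -0.005 m and y of tin_c in the frame of blue_tray between -0.056 and 0.056 m and z of tin_c in the frame of blue_tray between 0.021 and 0.0265 m and x of tape_c in the frame of orange_tray between -0.06 and -0.005 m and y of tape_c in the frame of orange_tray between -0.056 and 0.056 m and z of tape_c in the frame of orange_tray between 0.021 and 0.0265 m and linear speed of each of narrow_plate, wide_plate, green_wax, tin, tape below 0.02 m/s and distance of each of purple_wax_c, jar, file from where it was at the start of the episode below 0.02 m); the robot touches nothing.
It fails at once if the purple wax was moved by more than 20 mm (distance of purple_wax_c from where it was at the start of the episode above 0.02 m).
It fails at once if the jar was moved by more than 20 mm (distance of jar from where it was at the start of the episode above 0.02 m).
It fails at once if the file was moved by more than 20 mm (distance of file from where it was at the start of the episode above 0.02 m).
It also fails if it takes over 128 s, if anything falls off the work surface, if the arm or the gripper's body presses on something with over 40 N, if the wrist force passes 120 N, or if a joint passes its speed limit or range.

## Working session

There is one attempt and no reset: what is moved stays moved. The work goes in short steps, each a Python script; the robot and the scene stay as the last script left them, time stands still between calls to the robot, and variables do not carry over. Pictures are saved under pics/ and viewed, about 12 in all and at most 16, crops included, and the job is handed in when it is done.

```bash
mkdir -p pics
python3 - <<'E'
from rig import *
import cv2,numpy as np
for n in("top","scene"):
    cv2.imwrite(f"pics/{n}0.png",get_image(n)[:,:,::-1])
for n in("top","scene","wrist"):print(n,{k:np.round(v,4).tolist() for k,v in calibration(n).items()})
print(current_clock(),current_position(),current_tool_rot(),current_opening())
E
```

```text
top {'K': [[510.6109, 0.0, 323.713], [0.0, 510.6109, 191.4203], [0.0, 0.0, 1.0]], 'R': [[-0.017, -0.9998, -0.0084], [-0.9905, 0.018, -0.1362], [0.1363, 0.0061, -0.9906]], 't': [0.0033, 0.4952, 1.2359]}
scene {'K': [[367.8319, 0.0, 313.9048], [0.0, 367.8319, 199.3006], [0.0, 0.0, 1.0]], 'R': [[0.7191, 0.6949, 0.0043], [0.5082, -0.5216, -0.6853], [-0.474, 0.495, -0.7282]], 't': [-0.3647, -0.2218, 1.2255]}
wrist {'K': [[279.1922, 0.0, 318.3108], [0.0, 279.1922, 196.3626], [0.0, 0.0, 1.0]], 'hand_eye': [[1.0, 0.0007, -0.0001, 0.0005], [-0.0006, 0.97, 0.2432, -0.069], [0.0002, -0.2432, 0.97, -0.1709], [0.0, 0.0, 0.0, 1.0]]}
0.1 [0.16549211 0.6798213  0.21339032] [ 7.86298169e-01  6.17847050e-01 -3.74328748e-04  2.68492215e-04] 0.09119390075895431
```

View pics/top0.png

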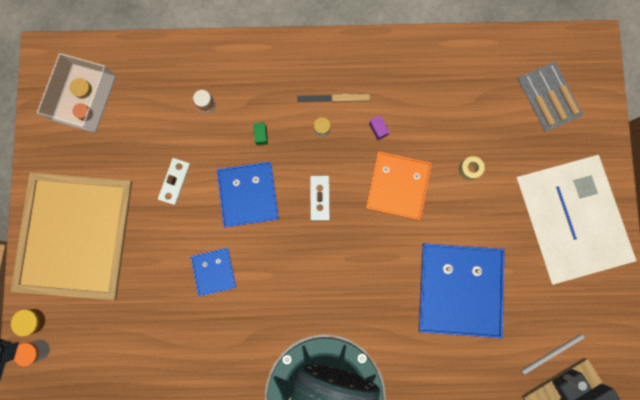

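View pics/scene0.png

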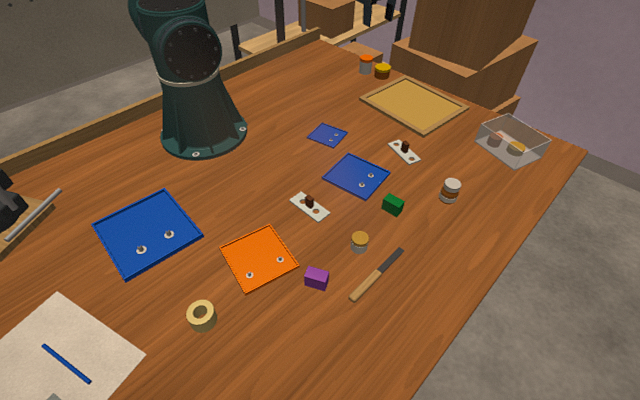

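The top view shows three blue trays, with the middle one at (247,194) looking about 150 mm. The orange tray is at (399,186), the closer-holed plate at (320,198) and the wider-holed one at (174,181). The green wax is at (260,133), the tin at (322,126), the tape at (473,167), the purple wax at (379,127), the jar at (203,99) and the file at (333,98). I'll measure these from the top view and the scene view.

```bash
cat > h.py <<'E'
import numpy as np,cv2
from scipy.spatial.transform import Rotation as Ro
from rig import *
def cam(n):
    c=calibration(n)
    if n!="wrist": return c["K"],c["R"],c["t"]
    T=np.eye(4);T[:3,:3]=Ro.from_quat(current_tool_rot()).as_matrix();T[:3,3]=current_position()
    X=np.linalg.inv(T@c["hand_eye"]);return c["K"],X[:3,:3],X[:3,3]
def ray(C,uv):
    K,R,t=C; uv=np.atleast_2d(uv).astype(float)
    d=np.c_[uv,np.ones(len(uv))]@np.linalg.inv(K).T@R
    return -R.T@t,d
def plane(C,uv,z):
    o,d=ray(C,uv); return (o+d*((z-o[2])/d[:,2])[:,None])
def proj(C,X):
    K,R,t=C; p=(np.atleast_2d(X)@R.T+t)@K.T; return p[:,:2]/p[:,2:]
def tri(C1,u1,C2,u2):
    o1,d1=ray(C1,u1);o2,d2=ray(C2,u2);d1=d1[0]/np.linalg.norm(d1);d2=d2[0]/np.linalg.norm(d2)
    s=np.linalg.lstsq(np.c_[d1,-d2],o2-o1,rcond=None)[0]
    a,b=o1+s[0]*d1,o2+s[1]*d2; return (a+b)/2,np.linalg.norm(a-b)
# hsv ranges (OpenCV)
COL=dict(blue=((105,150,60),(125,255,255)),orange=((5,215,200),(14,255,255)),green=((55,100,30),(85,255,255)),
 purple=((130,80,40),(160,255,255)),brass=((17,120,110),(30,215,255)),cream=((18,40,130),(32,140,255)),white=((0,0,165),(179,60,255)))
def blobs(img,c,amin=25):
    hsv=cv2.cvtColor(img,cv2.COLOR_RGB2HSV);m=cv2.inRange(hsv,*map(np.array,COL[c]))
    cs,_=cv2.findContours(m,cv2.RETR_EXTERNAL,cv2.CHAIN_APPROX_NONE)
    return [k for k in cs if cv2.contourArea(k)>=amin]
def yawq(a):  # tool down, jaw (x) direction at angle a
    return (Ro.from_euler('z',a)*Ro.from_euler('x',np.pi)).as_quat()
E
python3 - <<'E'
from h import *
for n in("top","scene"):
    im=cv2.imread(f"pics/{n}0.png")[:,:,::-1].copy();C=cam(n)
    for c in COL:
        for k in blobs(im,c,8 if c=="white" else 25):
            r=cv2.minAreaRect(k);z={"blue":.01,"orange":.01,"white":.008}.get(c,.04)
            P=plane(C,r[0],z)[0]
            if abs(P[1])>.6 or P[0]<.3: continue
            B=plane(C,cv2.boxPoints(r),z);s=np.linalg.norm(B[1]-B[0]),np.linalg.norm(B[2]-B[1])
            e=B[1]-B[0] if s[0]>s[1] else B[2]-B[1]
            print(n,c,np.round(r[0],1),cv2.contourArea(k),"xy",P[:2].round(3),"size",np.round(s,3),"longdir",np.degrees(np.arctan2(e[1],e[0])).round(0))
E
```

```text
top blue [212.9 271.5] 1354.5 xy [0.303 0.274] size [0.092 0.097] longdir -167.0
top blue [247.  193.9] 2921.5 xy [0.496 0.189] size [0.137 0.146] longdir -172.0
top green [259.9 133.1] 207.0 xy [0.645 0.153] size [0.029 0.053] longdir -175.0
top purple [378.7 127. ] 238.0 xy [ 0.655 -0.147] size [0.034 0.052] longdir -154.0
top brass [321.5 125. ] 197.0 xy [ 0.663 -0.003] size [0.042 0.042] longdir -137.0
top cream [472.5 167. ] 385.0 xy [ 0.549 -0.376] size [0.057 0.054] longdir -64.0
top cream [545.4 110. ] 25.0 xy [ 0.691 -0.568] size [0.006 0.078] longdir -157.0
top cream [350.  97.] 120.5 xy [ 0.735 -0.076] size [0.091 0.016] longdir -91.0
top white [447.5 268.5] 61.0 xy [ 0.3   -0.309] size [0.022 0.022] longdir -91.0
top white [204.5 264.5] 8.0 xy [0.32  0.295] size [0.007 0.007] longdir -91.0
top white [218.  260.5] 9.5 xy [0.329 0.262] size [0.01  0.007] longdir -91.0
top white [236.  182.5] 24.0 xy [0.526 0.218] size [0.015 0.013] longdir -91.0
top white [255.  179.5] 24.0 xy [0.533 0.169] size [0.015 0.013] longdir -91.0
top white [319.3 197.5] 753.5 xy [0.483 0.006] size
[... 801 characters left out ...]
0.55  -0.379] size [0.056 0.055] longdir 44.0
scene brass [364.8 284.8] 238.5 xy [ 0.753 -0.097] size [0.096 0.018] longdir 90.0
scene brass [359.5 237.5] 170.0 xy [ 0.664 -0.006] size [0.041 0.039] longdir 44.0
scene brass [413. 104.] 2981.5 xy [0.43  0.575] size [0.318 0.426] longdir -6.0
scene cream [199.5 312. ] 503.0 xy [ 0.551 -0.38 ] size [0.056 0.053] longdir 44.0
scene white [169.1 234.7] 15.0 xy [ 0.303 -0.311] size [0.022 0.017] longdir 82.0
scene white [309.2 205.9] 345.0 xy [0.486 0.004] size [0.05  0.122] longdir -2.0
scene white [452.5 183. ] 110.5 xy [0.718 0.353] size [0.044 0.043] longdir 44.0
scene white [403.5 151. ] 221.0 xy [0.535 0.375] size [0.052 0.128] longdir -17.0
```

Sizes, pin spacings (49.5 and 79 mm) and both views agree: the middle tray is the right blue one, and the tray centres match the pin geometry. Next I'll take two wrist views to refine.

```bash
python3 - <<'E'
from h import *
import pickle
D=[]
for i,y in enumerate((.2,-.15)):
    bot.move_ptp([.53,y,.2],yawq(np.pi/2)); bot.sleep(.2)
    C=cam("wrist");im=get_image("wrist");D.append((C,im));cv2.imwrite(f"pics/w{i}.png",im[:,:,::-1])
pickle.dump(D,open("w.pkl","wb"));print(current_clock())
E
python3 -c "
import cv2;cv2.imwrite('pics/wm.png',cv2.resize(cv2.vconcat([cv2.imread('pics/w0.png'),cv2.imread('pics/w1.png')]),(480,600)))"
```

```text
4.075
```

View pics/w0.png

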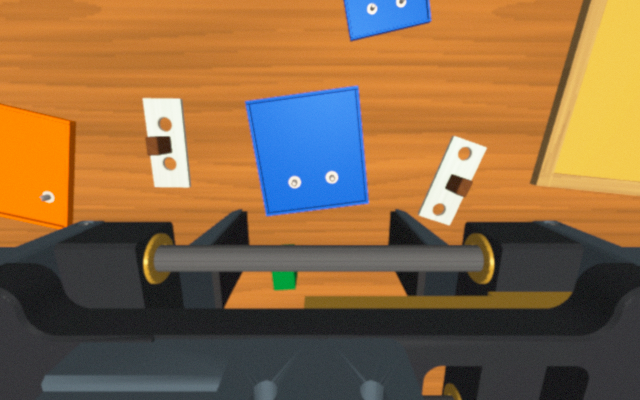

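View pics/w1.png

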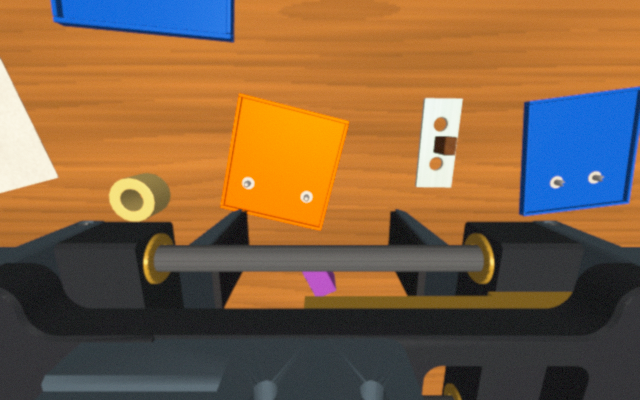

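The wrist views show the blue pins at (294,182),(332,177) in w0 and the orange pins at (248,183),(306,197) in w1. The plates are at (166,143) and (453,180) in w0 and the tape at (139,197) in w1. The gripper hides everything on its +x side. I'll triangulate heights and refine positions.

Run:
```python
from h import *
import pickle
W=pickle.load(open("w.pkl","rb"))
V={"top":(cam("top"),cv2.imread("pics/top0.png")[:,:,::-1].copy()),"scene":(cam("scene"),cv2.imread("pics/scene0.png")[:,:,::-1].copy()),"w0":W[0],"w1":W[1]}
def near(v,c,X,amin,rad=12):
    C,im=V[v];p=proj(C,X)[0]
    L=[(np.linalg.norm(np.array(cv2.minAreaRect(k)[0])-p),k) for k in blobs(im,c,amin)]
    L=[l for l in L if l[0]<rad]; return min(L,key=lambda l:l[0])[1] if L else None
for n,vs,c,X,a in [("narrow",("top","w0","w1"),"white",(.483,.006,.006),300),("wide",("top","w0"),"white",(.533,.378,.006),300),
  ("bp+",("top","w0"),"white",(.526,.218,.01),5),("bp-",("top","w0"),"white",(.533,.169,.01),5),("op-",("top","w1"),"white",(.534,-.242,.01),5),("op+",("top","w1"),"white",(.552,-.165,.01),5),
  ("blue",("top","w0"),"blue",(.496,.189,.008),1000)]:
    R=[]
    for v in vs:
        k=near(v,c,X,a)
        if k is None: print(n,v,"none");continue
        r=cv2.minAreaRect(k);z=X[2];B=plane(V[v][0],cv2.boxPoints(r),z);e=max((B[1]-B[0],B[2]-B[1]),key=np.linalg.norm)
        s=(np.linalg.norm(B[1]-B[0]),np.linalg.norm(B[2]-B[1]));R.append((v,r[0]))
        print(n,v,np.round(r[0],1),plane(V[v][0],r[0],z)[0].round(4),np.round(s,3),(np.degrees(np.arctan2(e[1],e[0]))%180).round(1))
    for q in R[1:]:
        p,g=tri(V[R[0][0]][0],R[0][1],V[q[0]][0],q[1]);print("   tri",p.round(4),"gap",round(g,4))
# tops of green / tin / tape / block: colour split by brightness
for n,c,X,vs in [("tin","brass",(.663,-.004,.04),("top","scene"))]:
    u=[cv2.minEnclosingCircle(near(v,c,X,25))[0] for v in vs];print(n,u,tri(V[vs[0]][0],u[0],V[vs[1]][0],u[1]))
C,im=V["top"];print("tape",tri(C,cv2.minEnclosingCircle(near("top","cream",(.549,-.376,.04),50))[0],V["scene"][0],cv2.fitEllipse(near("scene","cream",(.549,-.376,.04),50))[0]))
for v,(u,w) in {"top":(260,133),"scene":(392,204)}.items():
    im=V[v][1][w-14:w+15,u-16:u+17];cv2.imwrite(f"pics/g_{v}.png",cv2.resize(im[:,:,::-1],None,fx=11,fy=11,interpolation=cv2.INTER_NEAREST))
cv2.imwrite("pics/g.png",cv2.hconcat([cv2.imread("pics/g_top.png"),cv2.imread("pics/g_scene.png")]))
```

```text
narrow top [319.3 197.5] [0.4836 0.0064 0.006 ] [0.048 0.111] 0.5
narrow w0 [165.9 142.1] [0.4809 0.0053 0.006 ] [0.047 0.116] 179.6
narrow w1 [438.6 142.5] [0.4812 0.006  0.006 ] [0.114 0.047] 179.3
   tri [0.482  0.0065 0.0086] gap 0.0025
   tri [0.4824 0.0062 0.0062] gap 0.0024
wide top [173.3 181. ] [0.5329 0.3786 0.006 ] [0.113 0.048] 161.6
wide w0 [452.2 180.9] [0.5312 0.379  0.006 ] [0.114 0.047] 161.4
   tri [0.5318 0.3783 0.0073] gap 0.0018
bp+ top [236.  182.5] [0.5254 0.2175 0.01  ] [0.015 0.013] 89.0
bp+ w0 [331.5 176.5] [0.5247 0.2184 0.01  ] [0.014 0.015] 1.0
   tri [0.5263 0.2188 0.0026] gap 0.0005
bp- top [255.  179.5] [0.5322 0.1691 0.01  ] [0.015 0.013] 88.9
bp- w0 [294.5 181.5] [0.5314 0.1698 0.01  ] [0.014 0.015] 179.2
   tri [0.5324 0.1696 0.0066] gap 0.0007
op- top [416.5 176. ] [ 0.5337 -0.2416  0.01  ] [0.008 0.01 ] 177.6
op- w1 [248.  182.5] [ 0.5333 -0.241   0.01  ] [0.013 0.012] 90.1
   tri [ 0.5349 -0.243   0.0021] gap 0.0001
op+ top [386.  169.5] [ 0.5519 -0.1647  0.01  ] [0.01  0.008] 88.9
op+ w1 [306. 196.] [ 0.5515 -0.1648  0.01  ] [0.013 0.011] 90.1
   tri [ 0.5524 -0.1651  0.0067] gap 0.0002
blue top [247.  193.9] [0.4958 0.1898 0.008 ] [0.138 0.146] 7.7
blue w0 [308.8 151.3] [0.4922 0.1889 0.008 ] [0.138 0.148] 10.0
   tri [0.493  0.1888 0.0166] gap 0.0032
tin [(321.5693054199219, 125.32178497314453), (359.6176452636719, 238.0)] (array([ 0.6634788 , -0.00313468,  0.03505133]), np.float64(0.000950355204141759))
tape (array([ 0.54729652, -0.37837654,  0.03323563]), np.float64(0.0010298965893991744))
```

View pics/g.png

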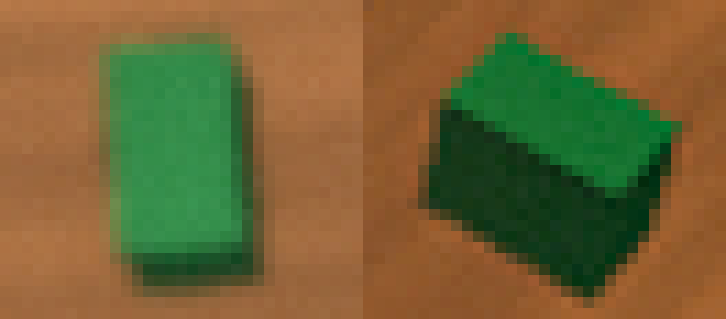

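```bash
cat >> h.py <<'E'
def pick(xy,deg,op,f,z=.010,hi=.14):
    hand.grip(op); bot.move_ptp([*xy,hi],yawq(np.radians(deg)))
    bot.line_to([*xy,z+.03],rate=.2)
    st=bot.line_to([*xy,z],rate=.06,force_limit=10)
    hand.grip(0,f_grip=f); o=current_opening(); bot.line_to([*xy,hi],rate=.2)
    print("pick stop",st,"opening",round(o,4),"lifted",round(current_opening(),4),"t",current_clock())
def place(xy,deg,op,z=.0145,hi=.14,fl=8):
    bot.move_ptp([*xy,hi],yawq(np.radians(deg))); bot.line_to([*xy,z+.02],rate=.2)
    st=bot.line_to([*xy,z],rate=.04,force_limit=fl); p=current_position()
    hand.grip(op); bot.line_to([*xy,hi],rate=.2)
    print("place stop",st,p.round(4),"F",current_force().round(1),"t",current_clock())
E
python3 - <<'E'
from h import *
g=tri(cam("top"),(259.3,131.7),cam("scene"),(393.9,199.7));print("green",g)
T=calibration
pick((.482,.006),90,.035,20)
bot.move_ptp([.5288,.1938,.14],yawq(np.radians(7.7)));bot.sleep(.2)
C=cam("wrist");im=get_image("wrist");cv2.imwrite("pics/hold.png",im[:,:,::-1])
for X in ((.5263,.2188,.008),(.5324,.1696,.008)):print(proj(C,X))
E
```

```text
green (array([0.64950366, 0.15452699, 0.03870761]), np.float64(0.0004369083472028577))
pick stop False opening 0.0137 lifted 0.0135 t 8.3167
[[319.61944658 167.48726622]]
[[319.06209941 210.98232619]]
```

View pics/hold.png

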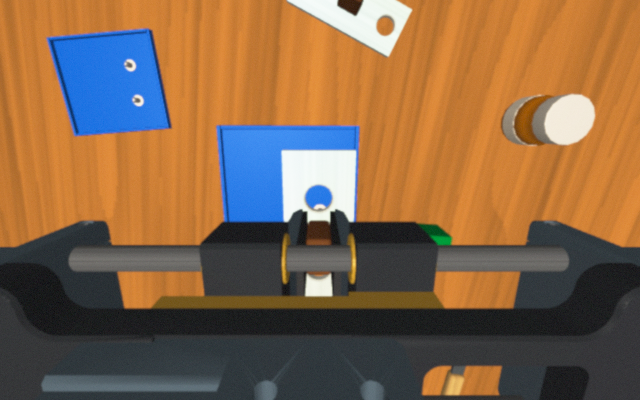

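The plate is gripped squarely: its hole is at (319,198) and its far edge at v=150, columns 282–357. I'll work out its offset along its length and then place it.

Run:
```python
from h import *
C=cam("wrist");p=current_position();u=np.radians(97.7);d=np.array([np.cos(u),np.sin(u),0]);n=np.array([d[1],-d[0],0])
q=plane(C,[(319,198),(319.5,150)],p[2]-.004)-p;print(q@d,q@n)
off=(q@d)[0]-.025,(q@d)[1]-.056
o=np.mean(off);print("offset along",off)
o=o if abs(o)<.006 else 0
xy=np.array([.5288,.1938])-o*d[:2]
place(xy,7.7,.03)
im=get_image("wrist");cv2.imwrite("pics/placed1.png",im[:,:,::-1])
```

```text
[0.02409831 0.05484639] [0.00012396 0.00039957]
offset along (np.float64(-0.0009016867040179503), np.float64(-0.0011536130389030105))
place stop True [0.5284 0.1947 0.014 ] F [-0.  -0.5 -0.4] t 12.8333
```

View pics/placed1.png

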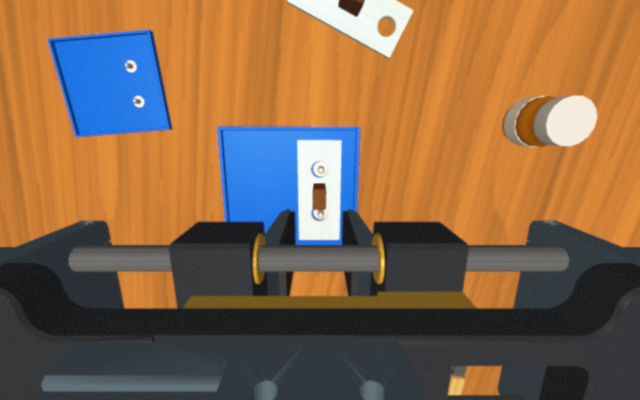

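The narrow plate is seated, with both pins showing inside its holes at (320,169) and (320,213). Next are the wax and the tin.

```bash
cat >> h.py <<'E'
def tray(pp,pm):
    pp,pm=np.array(pp),np.array(pm);y=(pp-pm)/np.linalg.norm(pp-pm);x=np.array([y[1],-y[0]])
    return (pp+pm)/2-.034*x,x,y,np.degrees(np.arctan2(x[1],x[0]))
BT=tray((.5260,.2186),(.5321,.1695)); OT=tray((.5520,-.1649),(.5343,-.2420))
def at(T,a,b): return T[0]+a*T[1]+b*T[2]
E
python3 - <<'E'
from h import *
print(BT,OT)
pick((.6480,.1535),94.5,.060,15)
place(at(BT,-.033,.031),BT[3]+90,.040)
pick((.6633,-.0032),90,.065,15)
place(at(BT,-.033,-.030),BT[3],.052)
bot.line_to([*current_position()[:2],.2])
cv2.imwrite("pics/placed2.png",get_image("wrist")[:,:,::-1])
E
```

```text
(array([0.49530939, 0.18985819]), array([0.99237088, 0.12328844]), array([-0.12328844,  0.99237088]), np.float64(7.08192602397515)) (array([ 0.51001203, -0.19584245]), array([ 0.97464623, -0.22375147]), array([0.22375147, 0.97464623]), np.float64(-12.929470964943699))
pick stop False opening 0.0297 lifted 0.0299 t 17.6333
place stop True [0.4585 0.2165 0.0139] F [ 0.2 -0.6 -0.5] t 20.8417
pick stop False opening 0.0414 lifted 0.0414 t 25.15
place stop True [0.466 0.156 0.014] F [-0.   0.2  0.2] t 29.0833
```

View pics/placed2.png

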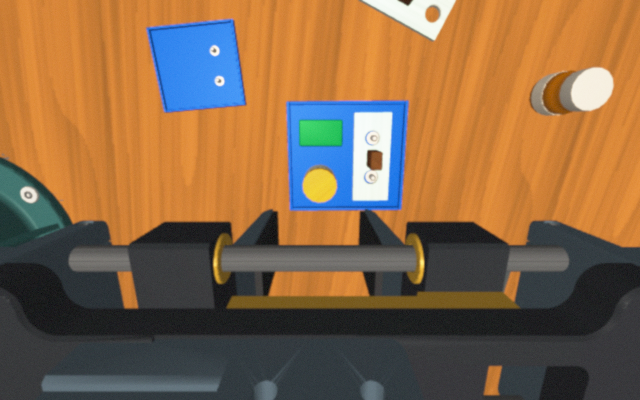

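The blue kit is complete: green wax at (320,132), tin at (320,184) and the plate at (372,157) with pins in its holes. Next is the wide plate.

Run:
```python
from h import *
pick((.532,.3786),71.5,.035,20)
bot.move_ptp([*at(OT,.034,0),.14],yawq(np.radians(OT[3])));bot.sleep(.2)
C=cam("wrist");cv2.imwrite("pics/hold2.png",get_image("wrist")[:,:,::-1])
p=current_position();y=OT[2]
for s in(.04,.056):print(proj(C,[*(p[:2]+s*y),p[2]-.004]))
```

```text
pick stop False opening 0.0143 lifted 0.0137 t 33.65
[[319.22211924 173.55382361]]
[[319.28289054 147.9821403 ]]
```

View pics/hold2.png

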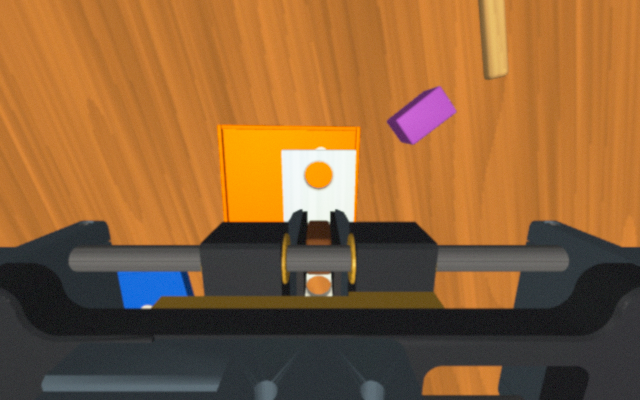

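The hole is at (319,175) against an expected 173.6, and the edge at 150 against 148, so the plate sits 1 mm short. I'll correct that, place it, and then move the tape.

Run:
```python
from h import *
place(at(OT,.034,.001),OT[3],.03)
pick((.5483,-.3780),90,.078,10)
place(at(OT,-.033,0),OT[3]+90,.068)
bot.line_to([*current_position()[:2],.2]);bot.move_ptp([.53,0,.25],yawq(np.pi/2));bot.sleep(.3)
cv2.imwrite("pics/end_w.png",get_image("wrist")[:,:,::-1])
bot.set_joints([1.299,.379,1.734,0,1.028,-.033]);bot.sleep(.3)
t=get_image("top")[:,:,::-1];s=get_image("scene")[:,:,::-1]
cv2.imwrite("pics/end_top.png",t);cv2.imwrite("pics/end_scene.png",s)
cv2.imwrite("pics/end.png",cv2.vconcat([cv2.resize(t[70:270,130:530],(800,400))[:300],cv2.resize(s[90:310,120:520],(800,440))[:300]]))
print(current_clock())
```

```text
place stop True [ 0.5431 -0.2024  0.014 ] F [ 0.2  0.3 -0.2] t 38.6917
pick stop False opening 0.056 lifted 0.0558 t 43.8917
place stop True [ 0.4777 -0.1884  0.0139] F [-0.8 -0.9 -0.3] t 47.1333
51.9833
```

View pics/end_w.png

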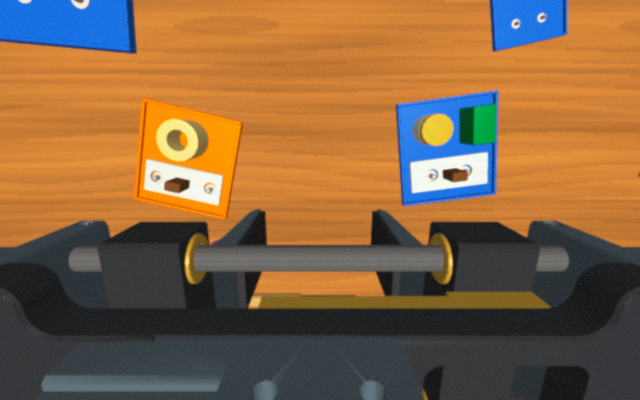

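View pics/end.png

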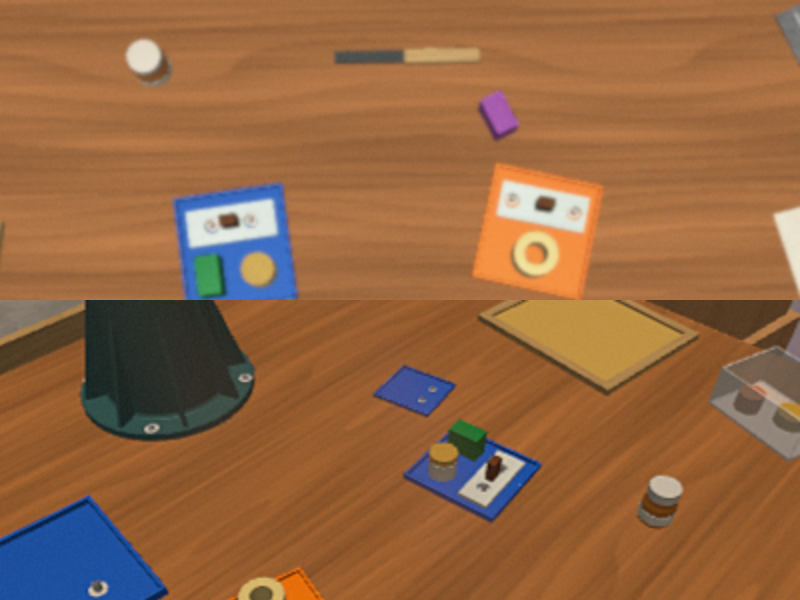

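Run:
```python
from h import *
C=cam("top");I={k:cv2.imread(f"pics/{f}.png")[:,:,::-1].copy() for k,f in(("0","top0"),("1","end_top"))}
def L(im,c,z,a): return [(plane(C,cv2.minAreaRect(k)[0],z)[0][:2],cv2.contourArea(k)) for k in blobs(im,c,a)]
for c,z,a in(("purple",.04,25),("white",.06,150),("cream",.014,60)):
    for k in I:
        print(c,k,[(p.round(3).tolist(),A) for p,A in L(I[k],c,z,a) if p[0]>.6 and abs(p[1])<.5])
for n,c,z,a,T in(("green","green",.044,25,BT),("tin","brass",.044,60,BT),("tape","cream",.044,100,OT),("plateB","white",.010,300,BT),("plateO","white",.010,300,OT)):
    for p,A in L(I["1"],c,z,a):
        d=p-T[0]
        if np.linalg.norm(d)<.1: print(n,"local",np.round([d@T[1],d@T[2]],4),A)
```

```text
purple 0 [([0.655, -0.147], 238.0)]
purple 1 [([0.655, -0.146], 239.0)]
white 0 [([0.733, 0.296], 191.5)]
white 1 [([0.734, 0.297], 192.5)]
cream 0 [([0.744, -0.078], 120.5)]
cream 1 [([0.744, -0.078], 127.0)]
green local [-0.0329  0.0291] 225.5
tin local [-0.0344 -0.0296] 161.5
tape local [-0.0337  0.0029] 366.5
plateB local [0.033  0.0001] 736.0
plateO local [0.0329 0.0004] 710.0
```

Both kits are right in the pictures and in the numbers, so I'm handing in.

```bash
python3 -c "
from rig import *
job.sign_off();print(current_clock())"
```

```text
the job is handed in; nothing more can be done
the job is handed in; nothing more can be done
```

Both kits are made up and the job is handed in; the last clock reading was about 52 s of the 128 s allowed. The arm was back at its start pose.

- **Plates:** In the last views, the closer-holed plate lies over the blue pins and the wider-holed one over the orange pins. Both centres measured at about x = 33, y = 0 mm in their tray's frame, against the required 34, 0. Each was lowered until contact, 4 mm above its pick height, which matches the tray floor. I did not measure the plates' final height from two views.
- **Blue tray:** The green wax is at (-33, 29) mm and the tin at (-34, -30) mm, both upright.
- **Orange tray:** The tape is at (-34, 3) mm, upright.
- **Left alone:** The purple wax, jar and file each measured within about 1 mm of where they started.

**Disagreements:** The two-view heights were 1–6 mm off the stated ones: tin 35, tape 33, green wax 39 mm (stated 40); plate tops 6–9 mm (stated 6). The blue tray rim came out worst, at 17 mm against 10. None of this affected a grasp or a placing. Both plates sat about 1 mm off in the gripper along their length, and I corrected for that before placing them.

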